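# Hold the trimmer's belt tensioner back for a belt change

## Robot

A 6-joint arm with a two-finger parallel gripper is mounted at the origin on the work surface. World frame = base frame: x ahead of the robot, y to its left, z up, the work surface at z = 0. Lengths are in m, angles in rad, forces in N, time in s.
With the tool pointing down it reaches from about 0.3 to 0.775 m from the base axis. Payload 14.6 kg.
Tool frame: the origin (TCP) lies at the very end of the fingers, on their centre line; the grasp point (between the pads) lies 19 mm behind it; y points along the fingers, x is the direction in which the jaws open and shut, and the axes are right-handed (so a half turn about y gives the same grasp; the last joint's range is limited). The gripper opens to 94 mm and grips with 3 to 60 N. Pads are 16 mm wide; open, the fingers measure 119 mm over their backs; the gripper's body (75 mm by 177 mm) begins 78 mm behind the grasp point.
Start: joints at [-1.3, 0.3, 1.521, -0, 1.321, -0.067], TCP at [0.182, -0.519, 0.205] pointing down, gripper open.
Joint ranges: [-3.03, 3.03], [-0.79, 2.21], [0.23, 2.52], [-1.04, 4.18], [0, 3.07], [-2.55, 2.55]. Speed limits (rad/s): [2.22, 2.22, 2.57, 3.14, 3.14, 3.14].

## Interface

Orientations are given as [roll, pitch, yaw] about the fixed x, y, z axes, in that order (R = Rz(yaw) Ry(pitch) Rx(roll)).
In Python, from station import get_obs, cams, hand_in gives the robot as it stands. The module is installed in compiled form; this text tells all that it offers.
- The arm moves only by the tool step_arm, never from a script. Its argument "plan" is a list of rows, each an object with "grip": the closure, from -1 (fully open) to 1 (shut), so that 0 is half open; "slide": the shift along the tool's x, y, z in m, a list of three; "spin": the turn about the tool's y in degrees. A call has 1 to 20 rows; each row shifts and turns the commanded pose from where the row before left it, along the tool's axes as they then stand; what a row does not reach is not made up. A row lasts 1/12 s, in which the tool goes at most 41.7 mm and 7.16 degrees, less where a joint would pass 70% of its speed; a pose out of reach is approached as far as the arm can. A call is refused whole if a number of a shift passes 0.0417 or a number of a turn 7.16, either way. A call with a gripper value outside its range is refused whole. The fingers move at their own pace and stop on an object; "force" is the grip in N (left out, the last holds). Time passes only in rows, so rows that do not move let the fingers close. It gives the time, the measured TCP pose, the force and the opening at its end, in the units of the state.
- get_obs(): the state, without advancing time (a new reading comes with each control period).
- cams.camera(name): name is "side" or "top" or "wrist"; returns the picture (384x512x3 uint8, blue, green, red); there is no depth.
- cams.calibration(name): a dict with "K" (3x3 intrinsics, pixels), "k1" (the pictures are not rectified: a ray, as slopes to the right and down, at radius r is drawn at 1 + k1 r^2 times it, then the intrinsics apply), "T" (4x4, takes a point from camera to world coordinates). Camera axes: x right, y up, looking along -z (the intrinsics and any distortion apply to the point x, -y, -z); pixel columns grow to the right and rows downward; lengths in m; the calibration is good to about 2 mm. A picture is of the moment at which its call begins: read the wrist's pose just before it. calibration takes no time and is no camera call; for the wrist camera it gives the pose at the moment of the call.
- hand_in(): hands the job in, once; it reports no verdict.
The state is a dict: "time_s": time; "qpos": joint angles; "joint_vel": joint speeds; "tau": joint torques, N m; "ee_pos": TCP position; "eef_rot": TCP orientation; "force": force on the tool from outside, world axes, zero at the start; "moment": the same for the moment, N m; "grip_width": finger opening in m.
Only numpy, scipy, OpenCV 4.12 (cv2) and the standard library are available. Lean on these libraries where they do the work, as an engineer would, in place of code of your own. Each camera call takes 0.05 s, during which the arm holds its last target.

## Task

Get the trimmer's belt drive ready for a new belt. First lift the loose flat bracket out of the tensioner arm's way and lay it flat and lengthwise in the free compartment of the service tray, and let go of it; then push the sprung tensioner arm back, past the click of its ratchet and on to its stop, and finish while still holding it pressed back there, so that the pawl carries no load. Leave the brush, the spatula, the jar and the plaster cast where they are.

Things in the scene. Friction and masses are not known exactly. Their poses are not given: they have to be found in the camera images.
- bracket_mid (a point): Flat steel bracket, a plain bar 100 x 24 x 6 mm with two dark holes, 110 g, at first lying loose on the drive plate (plate top 12 mm above the bench) in the tensioner arm's path; point at its centre, half-way up (3 mm above its underside). Its x axis runs along the 100 mm length, y across, z up through the flat face.
- slot (a point): Centre of the upper face (6 mm above the bench) of the dark rubber liner, 144 x 66 mm, in the one free compartment of the grey fixed tray. Tray 232 x 158 mm, 16 mm high, walls 4 mm: three compartments side by side, each inside 150 mm long, 72 mm wide; brush and spatula lie in the other two. y axis along the compartment's length, x across, z up.
- pivot (a point): Vertical pivot axis of the tensioner arm, point 20 mm above the bench, on the fixed grey drive plate (260 x 300 x 12 mm; two pulleys of 23 and 37 mm radius, 50 mm high). Axes of the plate: x (260 mm) away from the robot at zero yaw, y left, z up. The pivot lies 50 mm to the -y side of the plate's centre; the pawl is on its -y side.
- paddle (a point): Centre of the upright steel push plate (paddle) near the tensioner arm's free end, 130 mm from the pivot axis, 48 mm above the bench. 8 mm thick (own x), 40 mm along the arm (own y, away from the pivot), 26 to 70 mm above the bench; moves with the arm. Push its -x face along its own +x. Arm: bar 16 mm wide, 14 to 26 mm high; black roller 28 mm across, 49 mm high, at 78 mm from the pivot.
- tensioner (a joint): Swing of the tensioner arm in rad: 0 = relaxed (rest), 0.8 = hard against its stop, growing as it is pushed back (clockwise from above; 104 mm of travel at the paddle). A spring pushes it back to 0: about 5 N at the paddle at rest, 10 N at the stop. The ratchet clicks at about 0.5; let go beyond that it comes back to about 0.47 and is caught there by the pawl.
- pawl (a joint): Travel of the sprung brass pawl slider in m: 0 = seated (in), up to 0.010 = drawn out. The arm's tooth lifts it about 6 mm as it passes, and it snaps back to 0 after the click. It needs no handling.
- brush_at (a point): Bystander: small brush, 130 mm long, lying in a tray compartment; point 5 mm above its underside.
- spatula_at (a point): Bystander: small spatula, 130 mm long, lying in a tray compartment; point 5 mm above its underside.
- jar_at (a point): Bystander: white jar, 56 mm across, 85 mm high, on the bench beyond the work; point half-way up.
- cast_at (a point): Bystander: plaster dental cast with a row of teeth, 55 x 65 x 30 mm, on the bench between tray and drive plate, towards the robot; point half-way up.

How it is judged:
By the outcome, as a careful person would: the job done as asked, in the order asked, and still so for the second after the job is handed in, while the arm keeps its last pose, push and grip.
It also fails if it takes over 58 s, if anything falls off the work surface, if the arm or the gripper's body presses on something with over 40 N, if the wrist force passes 120 N, or if a joint passes its speed limit or range.

## Working session

There is one attempt and no reset: what is moved stays moved. The work goes in short steps, Python scripts to look and compute and a tool call to move; the robot and the scene stay as the last step left them, time stands still between calls to the robot, and variables do not carry over. Pictures are saved under pics/ and viewed, and the job is handed in when it is done.

Besides the shell and the picture viewer there is one more tool, called after "Emit:" as a command line: name --argument value ..., lists and objects as JSON in quotes. step_arm: Moves the arm, as the interface text tells. Its arguments: {"type":"object","properties":{"plan":{"type":"array","items":{"type":"object","properties":{"grip":{"type":"number"},"slide":{"type":"array","items":{"type":"number"}},"spin":{"type":"number"}}}},"force":{"type":"number"}},"required":["plan"]}

```bash
mkdir -p pics; cat > h.py <<'E'
import numpy as np, cv2
from station import get_obs, cams, hand_in
def ray(name,uv,cal=None):
    c=cal or cams.calibration(name); K=np.array(c["K"]);k1=c["k1"];T=np.array(c["T"])
    d=cv2.undistortPoints(np.array([[uv]],float),K,np.array([k1,0,0,0,0.]))[0,0]
    v=T[:3,:3]@np.array([d[0],-d[1],-1]); return T[:3,3],v
def onz(name,uv,z,cal=None):
    o,v=ray(name,uv,cal); return o+v*(z-o[2])/v[2]
def proj(name,p,cal=None):
    c=cal or cams.calibration(name); K=np.array(c["K"]);k1=c["k1"];T=np.array(c["T"])
    q=T[:3,:3].T@(np.array(p)-T[:3,3]); x,y=q[0]/-q[2],-q[1]/-q[2]; s=1+k1*(x*x+y*y)
    return (K@np.array([x*s,y*s,1]))[:2]
E
python3 - <<'E'
from h import *
np.set_printoptions(precision=4,suppress=True)
print(get_obs())
for n in("top","side","wrist"):
    print(n,cams.calibration(n)); cv2.imwrite(f"pics/{n}0.png",cams.camera(n))
E
```

```text
{'time_s': 0.0, 'qpos': array([-1.2996,  0.3005,  1.5216,  0.    ,  1.3207, -0.0666]), 'joint_vel': array([-0.0004, -0.    ,  0.0016, -0.0007, -0.0023, -0.0007]), 'tau': array([  0.0007, -53.1804, -35.274 ,   0.0708,   0.0243,  -0.0001]), 'ee_pos': array([ 0.1822, -0.5187,  0.2049]), 'eef_rot': array([-1.5707,  0.0012, -1.233 ]), 'force': array([ 0.3264, -0.2026,  0.1128]), 'moment': array([ 0.0305,  0.0422, -0.0492]), 'grip_width': 0.09391339915769613}
top {'K': array([[372.4561,   0.    , 253.7556],
       [  0.    , 372.4561, 187.777 ],
       [  0.    ,   0.    ,   1.    ]]), 'k1': -0.0033920959164116353, 'T': array([[-0.0108,  0.9842, -0.177 ,  0.4238],
       [-0.9999, -0.0091,  0.0108,  0.0125],
       [ 0.009 ,  0.1771,  0.9842,  1.0059],
       [ 0.    ,  0.    ,  0.    ,  1.    ]])}
side {'K': array([[410.9796,   0.    , 244.2812],
       [  0.    , 410.9796, 184.0676],
       [  0.    ,   0.    ,   1.    ]]), 'k1': -0.13793418399276408, 'T': array([[-0.9247,  0.2554, -0.2824,  0.3132],
       [-0.3801, -0.5735,  0.7257,  0.7303],
       [ 0.0234,  0.7784,  0.6273,  0.6827],
       [ 0.    ,  0.    ,  0.    ,  1.    ]])}
wrist {'K': array([[343.366 ,   0.    , 254.9132],
       [  0.    , 343.366 , 186.4576],
       [  0.    ,   0.    ,   1.    ]]), 'k1': -0.08191194063417397, 'T': array([[ 0.3312,  0.9121,  0.2414,  0.2523],
       [-0.9435,  0.3207,  0.083 , -0.495 ],
       [-0.0017, -0.2552,  0.9669,  0.3848],
       [ 0.    ,  0.    ,  0.    ,  1.    ]])}
```

View pics/top0.png

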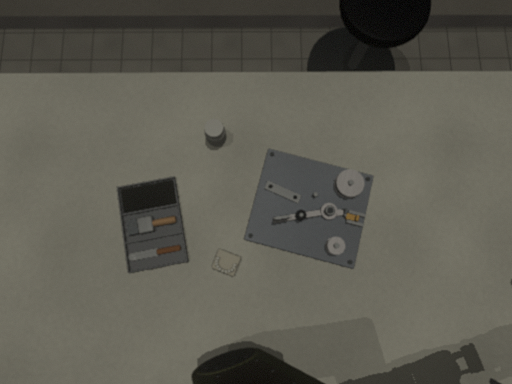

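View pics/side0.png

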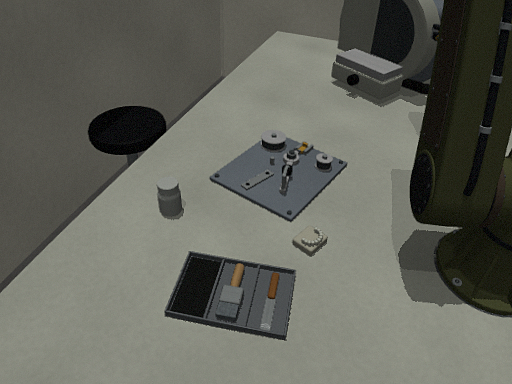

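The top view (up is +x, left is +y) shows the bracket at about (283,191), the pivot at (330,211), the paddle at (280,220) and the free compartment at (149,195). I'll zoom in.

```bash
python3 - <<'E'
import cv2
im=cv2.imread("pics/top0.png")
cv2.imwrite("pics/t1.png",cv2.resize(cv2.convertScaleAbs(im[140:275,235:385],alpha=1.6),None,fx=5,fy=4.4*5/4.4*0.88,interpolation=cv2.INTER_CUBIC) if 0 else cv2.resize(cv2.convertScaleAbs(im[145:270,240:380],alpha=1.6),None,fx=4.5,fy=4.5,interpolation=cv2.INTER_CUBIC))
cv2.imwrite("pics/t2.png",cv2.resize(cv2.convertScaleAbs(im[170:280,110:250],alpha=1.6),None,fx=4.5,fy=4.5,interpolation=cv2.INTER_CUBIC))
im=cv2.imread("pics/side0.png")
cv2.imwrite("pics/s1.png",cv2.resize(cv2.convertScaleAbs(im[125:220,205:355],alpha=1.6),None,fx=5,fy=5,interpolation=cv2.INTER_CUBIC))
E
```

```text
(no output)
```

View pics/t1.png

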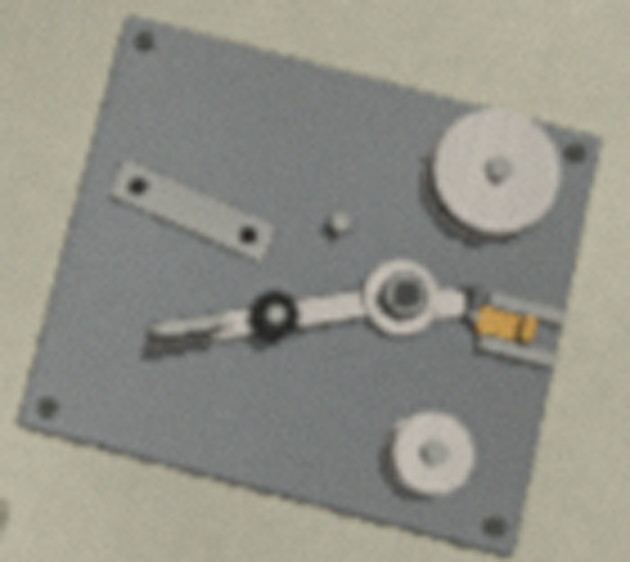

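View pics/t2.png

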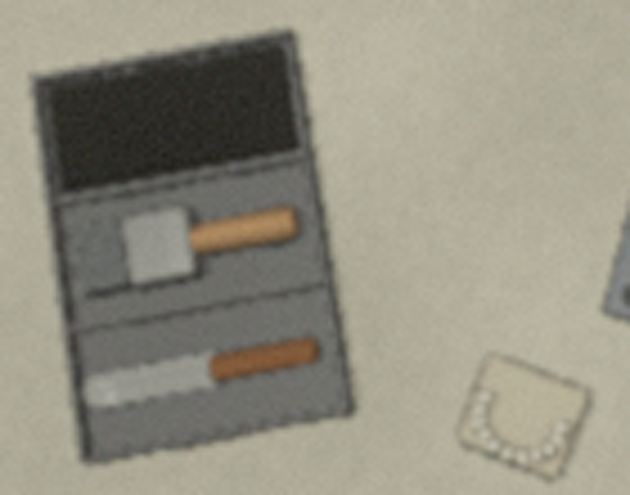

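View pics/s1.png

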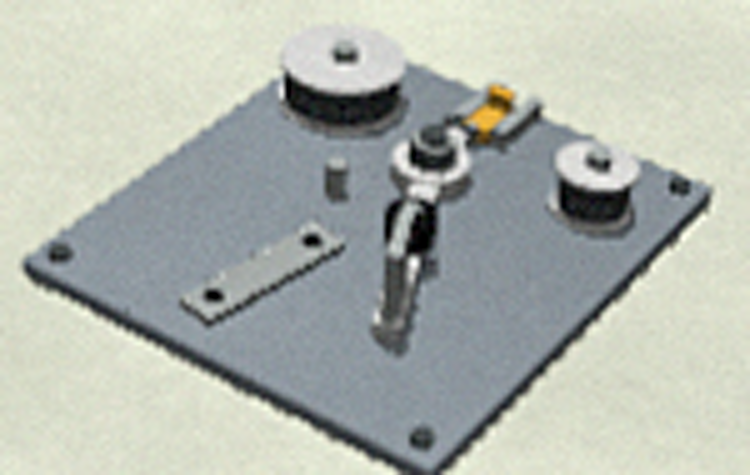

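View pics/wrist0.png

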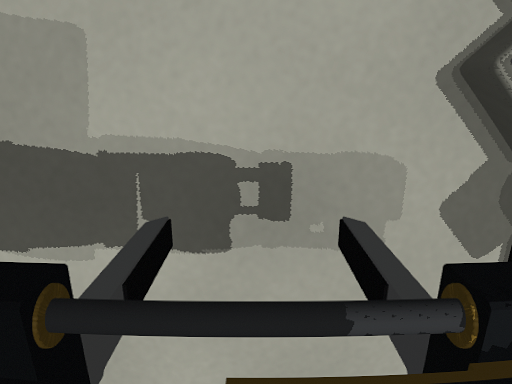

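```bash
cat > m.py <<'E'
from h import *
np.set_printoptions(precision=4,suppress=True)
c1=lambda x,y:(240+(x+.5)/4.5-.5,145+(y+.5)/4.5-.5)
c2=lambda x,y:(110+(x+.5)/4.5-.5,170+(y+.5)/4.5-.5)
cs=lambda x,y:(205+(x+.5)/5-.5,125+(y+.5)/5-.5)
T=lambda p,z,f=c1:onz("top",f(*p),z)[:2]
S=lambda p,z:onz("side",cs(*p),z)[:2]
P=np.array([T(p,.012) for p in [(127,15),(602,138),(515,557),(18,425)]])
print("plate",P,P.mean(0),[np.linalg.norm(P[i]-P[(i+1)%4]) for i in range(4)])
C=P.mean(0)
ex=(P[0]+P[1]-P[2]-P[3]);ex/=np.linalg.norm(ex); yaw=np.arctan2(ex[1],ex[0]);ey=np.array([-ex[1],ex[0]])
print("yaw",yaw,"pivot",C-.05*ey)
for z in(.03,.04,.05):print("pivot top",z,T((406,291),z))
B=np.array([T(p,.018) for p in [(122,160),(272,222),(262,260),(110,197)]])
print("br",B,B.mean(0),[np.linalg.norm(B[i]-B[(i+1)%4]) for i in range(4)])
h=np.array([T(p,.018) for p in[(138,186),(248,234)]]);d=h[0]-h[1];print("holes",h.mean(0),np.linalg.norm(d),np.arctan2(d[1],d[0]))
hs=np.array([S(p,.018) for p in[(213,295),(312,240)]]);d=hs[0]-hs[1];print("holes side",hs.mean(0),np.linalg.norm(d),np.arctan2(d[1],d[0]))
Q=np.array([T(p,.016,c2) for p in[(35,77),(295,30),(355,412),(85,462)]])
print("tray",Q,Q.mean(0),[np.linalg.norm(Q[i]-Q[(i+1)%4]) for i in range(4)])
tx=(Q[0]+Q[1]-Q[2]-Q[3]);tx/=np.linalg.norm(tx);ty=np.array([-tx[1],tx[0]]);print("tray yaw",np.arctan2(tx[1],tx[0]),"slot",Q.mean(0)+.076*tx)
L=np.array([T(p,.006,c2) for p in[(50,82),(292,41),(298,150),(65,190)]]);print("liner",L.mean(0))
print("roller",T((273,316),.049)); print("paddle top ends",T((150,332),.07),T((243,318),.07))
print("stop pin top",T((338,222),.04))
print("side paddle top",S((380,328),.07),S((408,215),.07),"pawl",T((500,322),.03))
E
python3 m.py
```

```text
plate [[ 0.7141 -0.0385]
 [ 0.6342 -0.3262]
 [ 0.3857 -0.2586]
 [ 0.4649  0.0299]] [ 0.5497 -0.1484] [np.float64(0.2985354838726252), np.float64(0.25754170088103434), np.float64(0.2991686148720308), np.float64(0.2583886220257687)]
yaw -0.2669763153976545 pivot [ 0.5365 -0.1966]
pivot top 0.03 [ 0.5397 -0.1984]
pivot top 0.04 [ 0.5385 -0.1963]
pivot top 0.05 [ 0.5374 -0.1941]
br [[ 0.622  -0.0337]
 [ 0.5834 -0.1227]
 [ 0.5605 -0.116 ]
 [ 0.5995 -0.0261]] [ 0.5914 -0.0746] [np.float64(0.09707093942767221), np.float64(0.023823317026966242), np.float64(0.09798946625343181), np.float64(0.023769055407891034)]
holes [ 0.5912 -0.0756] 0.07161928589301994 1.142597529218286
holes side [ 0.5909 -0.0761] 0.0721164306039948 1.128770430710973
tray [[0.608  0.369 ]
 [0.6354 0.2143]
 [0.4091 0.1737]
 [0.3825 0.3283]] [0.5088 0.2713] [np.float64(0.1570671314110331), np.float64(0.2299000267247726), np.float64(0.15681758707075266), np.float64(0.22915821717845)]
tray yaw 0.17820495075560058 slot [0.5836 0.2848]
liner [0.5856 0.2863]
roller [ 0.5238 -0.1173]
paddle top ends [ 0.5133 -0.0452] [ 0.5207 -0.0975]
stop pin top [ 0.5795 -0.1583]
side paddle top [0.5025 0.008 ] [ 0.5177 -0.0825] pawl [ 0.521  -0.2527]
```

Checks agree with the given sizes: plate 0.299 x 0.258, bracket hole centres match between the two views, tray 0.157 x 0.230. Estimates:

| Item | Position / yaw |
|---|---|
| Bracket | (0.591, -0.0755), yaw 1.14 |
| Slot | (0.5845, 0.2855), yaw 0.178 |
| Pivot | (0.537, -0.196) |

Next I'll move above the bracket.

Emit:
step_arm --plan '[{"grip": 0,"slide": [-0.0142,0.002,0.0266],"spin": 0},{"grip": 0,"slide": [-0.0142,0.002,0.0266],"spin": 0},{"grip": 0,"slide": [-0.0142,0.002,0.0266],"spin": 0},{"grip": 0,"slide": [-0.0142,0.002,0.0266],"spin": 0},{"grip": 0,"slide": [-0.0142,0.002,0.0266],"spin": 0},{"grip": 0,"slide": [-0.0142,0.002,0.0266],"spin": 0},{"grip": 0,"slide": [-0.0142,0.002,0.0266],"spin": 0},{"grip": 0,"slide": [-0.0142,0.002,0.0266],"spin": 0},{"grip": 0,"slide": [-0.0142,0.002,0.0266],"spin": 0},{"grip": 0,"slide": [-0.0142,0.002,0.0266],"spin": 0},{"grip": 0,"slide": [-0.0142,0.002,0.0266],"spin": 0},{"grip": 0,"slide": [-0.0142,0.002,0.0266],"spin": 0},{"grip": 0,"slide": [-0.0142,0.002,0.0266],"spin": 0},{"grip": 0,"slide": [-0.0142,0.002,0.0266],"spin": 0},{"grip": 0,"slide": [-0.0142,0.002,0.0266],"spin": 0},{"grip": 0,"slide": [-0.0142,0.002,0.0266],"spin": 0},{"grip": 0,"slide": [-0.0142,0.002,0.0266],"spin": 0},{"grip": 0,"slide": [-0.0142,0.002,0.0266],"spin": 0},{"grip": 0,"slide": [-0.0142,0.002,0.0266],"spin": 0},{"grip": 0,"slide": [-0.0142,0.002,0.0266],"spin": 0}]'

```text
time_s: 1.82
ee_pos: [0.5908, -0.0733, 0.1651]
eef_rot: [-1.571, 0.0, -1.233]
force: [0.4, -0.7, 0.3]
grip_width: 0.0473
```

Emit:
step_arm --plan '[{"grip": 0,"slide": [0,0,0],"spin": -6.6},{"grip": 0,"slide": [0,0,0],"spin": -6.6},{"grip": 0,"slide": [0,0,0],"spin": -6.6},{"grip": 0,"slide": [0,0,0],"spin": -6.6},{"grip": 0,"slide": [0,0,0],"spin": -6.6},{"grip": 0,"slide": [0,0,0],"spin": -6.6},{"grip": 0,"slide": [0,0,0],"spin": -6.4},{"grip": 0,"slide": [0,0,0],"spin": 0},{"grip": 0,"slide": [0,0,0],"spin": 0}]'

```text
time_s: 2.57
ee_pos: [0.59, -0.0746, 0.1652]
eef_rot: [-1.571, 0.0, -0.434]
force: [-0.0, -0.1, 0.3]
grip_width: 0.0471
```

```bash
python3 - <<'E'
from h import *
c=cams.calibration("wrist"); print(get_obs()["ee_pos"],get_obs()["eef_rot"],get_obs()["force"])
im=cams.camera("wrist"); cv2.imwrite("pics/w1.png",im)
import pickle; pickle.dump(c,open("w1.pkl","wb"))
for z in(0.012,0.018): print(proj("wrist",(0.591,-0.0755,z),c))
E
```

```text
[ 0.59000051 -0.07462316  0.16523494] [-1.57088945e+00  3.84240751e-04 -4.33666787e-01] [-0.00429368 -0.08803009  0.26503919]
[256.03326043 172.87584397]
[256.04269402 174.20561594]
```

View pics/w1.png

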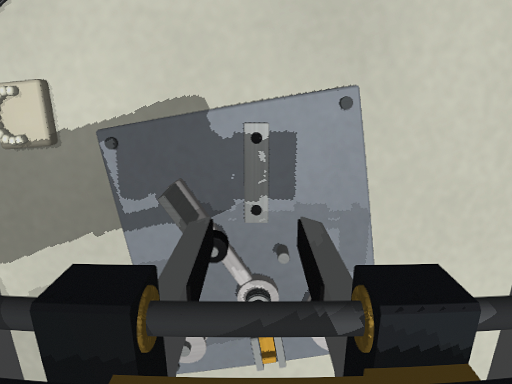

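The wrist view shows the bracket square between the fingers, holes at (256,138) and (256,210). Its centre (256,174) matches the prediction. I'll descend and grip.

Emit:
step_arm --plan '[{"grip": 0,"slide": [0.001,0.02,0]},{"grip": 0,"slide": [0,0.02,0]},{"grip": 0,"slide": [0,0.02,0]},{"grip": 0,"slide": [0,0.02,0]},{"grip": 0,"slide": [0,0.02,0]},{"grip": 0,"slide": [0,0.02,0]},{"grip": 0,"slide": [0,0.016,0]},{"grip": 0,"slide": [0,0.008,0]},{"grip": 0,"slide": [0,0.004,0]},{"grip": 0,"slide": [0,0.0035,0]},{"grip": 0,"slide": [0,0,0]},{"grip": 0,"slide": [0,0,0]}]'

```text
schema error: expected keys grip, slide, spin
```

Emit:
step_arm --plan '[{"grip": 1,"slide": [0,0,0]},{"grip": 1,"slide": [0,0,0]},{"grip": 1,"slide": [0,0,0]},{"grip": 1,"slide": [0,0,0]},{"grip": 1,"slide": [0,0,0]},{"grip": 1,"slide": [0,0,0]}]' --force 25

```text
schema error: expected keys grip, slide, spin
```

Emit:
step_arm --plan '[{"grip": 0,"slide": [0.001,0.02,0],"spin": 0},{"grip": 0,"slide": [0,0.02,0],"spin": 0},{"grip": 0,"slide": [0,0.02,0],"spin": 0},{"grip": 0,"slide": [0,0.02,0],"spin": 0},{"grip": 0,"slide": [0,0.02,0],"spin": 0},{"grip": 0,"slide": [0,0.02,0],"spin": 0},{"grip": 0,"slide": [0,0.016,0],"spin": 0},{"grip": 0,"slide": [0,0.008,0],"spin": 0},{"grip": 0,"slide": [0,0.004,0],"spin": 0},{"grip": 0,"slide": [0,0.0035,0],"spin": 0},{"grip": 0,"slide": [0,0,0],"spin": 0},{"grip": 0,"slide": [0,0,0],"spin": 0}]'

```text
time_s: 3.62
ee_pos: [0.5914, -0.0751, 0.0148]
eef_rot: [-1.571, -0.001, -0.431]
force: [0.2, 0.7, 0.6]
grip_width: 0.047
```

Emit:
step_arm --plan '[{"grip": 1,"slide": [0,0,0],"spin": 0},{"grip": 1,"slide": [0,0,0],"spin": 0},{"grip": 1,"slide": [0,0,0],"spin": 0},{"grip": 1,"slide": [0,0,0],"spin": 0},{"grip": 1,"slide": [0,0,0],"spin": 0},{"grip": 1,"slide": [0,0,0],"spin": 0}]' --force 25

```text
time_s: 4.12
ee_pos: [0.5911, -0.0751, 0.0142]
eef_rot: [-1.571, -0.0, -0.43]
force: [-0.9, -0.3, 4.1]
grip_width: 0.0237
```

Emit:
step_arm --plan '[{"grip": 1,"slide": [0,-0.005,0],"spin": 0},{"grip": 1,"slide": [0,-0.012,0],"spin": 0},{"grip": 1,"slide": [0,-0.02,0],"spin": 0},{"grip": 1,"slide": [0,-0.02,0],"spin": 0},{"grip": 1,"slide": [0,-0.02,0],"spin": 0},{"grip": 1,"slide": [0,-0.02,0],"spin": 0},{"grip": 1,"slide": [0,-0.01,0],"spin": 0},{"grip": 1,"slide": [0,0,0],"spin": 0}]'

```text
time_s: 4.78
ee_pos: [0.592, -0.0752, 0.1239]
eef_rot: [-1.57, -0.004, -0.43]
force: [0.9, 0.5, -0.2]
grip_width: 0.0234
```

```bash
python3 - <<'E'
from h import *
print(get_obs()["ee_pos"],get_obs()["eef_rot"],get_obs()["force"])
im=cams.camera("wrist"); cv2.imwrite("pics/w2.png",im)
E
```

```text
[ 0.59199702 -0.07524163  0.12387399] [-1.56973282 -0.00414213 -0.43014674] [ 0.85094028  0.466767   -0.22751492]
```

View pics/w2.png

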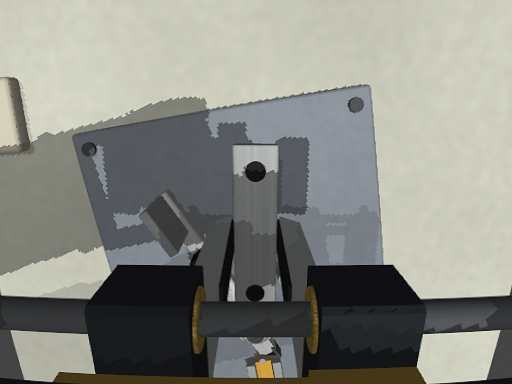

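Bracket held, holes at (256,171) and (255,293). I'll carry it to the slot and turn it.

Emit:
step_arm --plan '[{"grip": 1,"slide": [-0.0121,0,0.025],"spin": 0},{"grip": 1,"slide": [-0.0121,0,0.025],"spin": 0},{"grip": 1,"slide": [-0.0121,0,0.025],"spin": 0},{"grip": 1,"slide": [-0.0121,0,0.025],"spin": 0},{"grip": 1,"slide": [-0.0121,0,0.025],"spin": 0},{"grip": 1,"slide": [-0.0121,0,0.025],"spin": 0},{"grip": 1,"slide": [-0.0121,0,0.025],"spin": 0},{"grip": 1,"slide": [-0.0121,0,0.025],"spin": 0},{"grip": 1,"slide": [-0.0121,0,0.025],"spin": 0},{"grip": 1,"slide": [-0.0121,0,0.025],"spin": 0},{"grip": 1,"slide": [-0.0121,0,0.025],"spin": 0},{"grip": 1,"slide": [-0.0121,0,0.025],"spin": 0},{"grip": 1,"slide": [-0.0121,0,0.025],"spin": 0},{"grip": 1,"slide": [0,0,0],"spin": -5.8},{"grip": 1,"slide": [0,0,0],"spin": -5.8},{"grip": 1,"slide": [0,0,0],"spin": -5.8},{"grip": 1,"slide": [0,0,0],"spin": -5.8},{"grip": 1,"slide": [0,0,0],"spin": -5.8},{"grip": 1,"slide": [0,0,0],"spin": -5.8},{"grip": 1,"slide": [0,0,0],"spin": 0}]'

```text
time_s: 6.5
ee_pos: [0.583, 0.2857, 0.1192]
eef_rot: [-1.571, 0.002, 0.182]
force: [-0.4, -0.4, -1.5]
grip_width: 0.0231
```

```bash
python3 - <<'E'
from h import *
o=get_obs();print(o["ee_pos"],o["eef_rot"],o["force"])
c=cams.calibration("wrist")
im=cams.camera("wrist"); cv2.imwrite("pics/w3.png",im)
s=np.array([.5845,.2855]);tx=np.array([np.cos(.178),np.sin(.178)]);ty=np.array([-tx[1],tx[0]])
for a,b in((.033,.072),(.033,-.072),(-.033,.072),(-.033,-.072)): print(proj("wrist",(*(s+a*tx+b*ty),.006),c))
E
```

```text
[0.58295812 0.28568575 0.11922695] [-1.57134644  0.00243954  0.18207415] [-0.37830077 -0.35629748 -1.50739395]
[297.03999106  98.93432235]
[291.71586575 257.36769248]
[217.71430881  98.59727806]
[221.30389684 257.02171729]
```

View pics/w3.png

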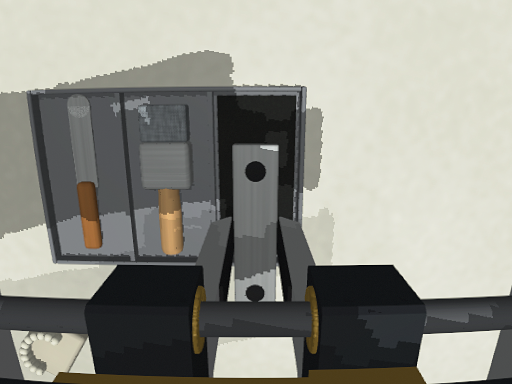

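The wrist view shows the liner's far corners at about (218,96) and (297,97), against predicted (218,99) and (297,99), so it is aligned. I'll lower.

Emit:
step_arm --plan '[{"grip": 1,"slide": [0.0015,0.02,0],"spin": 0},{"grip": 1,"slide": [0,0.02,0],"spin": 0},{"grip": 1,"slide": [0,0.02,0],"spin": 0},{"grip": 1,"slide": [0,0.02,0],"spin": 0},{"grip": 1,"slide": [0,0.012,0],"spin": 0},{"grip": 1,"slide": [0,0.006,0],"spin": 0},{"grip": 1,"slide": [0,0.004,0],"spin": 0},{"grip": 1,"slide": [0,0.003,0],"spin": 0},{"grip": 1,"slide": [0,0.003,0],"spin": 0},{"grip": 1,"slide": [0,0,0],"spin": 0},{"grip": 1,"slide": [0,0,0],"spin": 0}]'

```text
time_s: 7.47
ee_pos: [0.5853, 0.2863, 0.0135]
eef_rot: [-1.571, -0.001, 0.177]
force: [-0.2, 0.2, 0.3]
grip_width: 0.0232
```

Emit:
step_arm --plan '[{"grip": 1,"slide": [0,0.002,0],"spin": 0},{"grip": 1,"slide": [0,0.002,0],"spin": 0},{"grip": 1,"slide": [0,0,0],"spin": 0},{"grip": 1,"slide": [0,0,0],"spin": 0}]'

```text
time_s: 7.8
ee_pos: [0.585, 0.2862, 0.0089]
eef_rot: [-1.571, 0.0, 0.177]
force: [0.1, -0.2, -1.1]
grip_width: 0.0233
```

Emit:
step_arm --plan '[{"grip": 1,"slide": [0,0.001,0],"spin": 0},{"grip": 1,"slide": [0,0,0],"spin": 0},{"grip": 1,"slide": [0,0,0],"spin": 0}]'

```text
time_s: 8.05
ee_pos: [0.5852, 0.2863, 0.0083]
eef_rot: [-1.571, -0.0, 0.177]
force: [-1.1, -0.2, 3.0]
grip_width: 0.0234
```

Emit:
step_arm --plan '[{"grip": 0.35,"slide": [0,0,0],"spin": 0},{"grip": 0.25,"slide": [0,0,0],"spin": 0},{"grip": 0.25,"slide": [0,0,0],"spin": 0},{"grip": 0.25,"slide": [0,0,0],"spin": 0}]'

```text
time_s: 8.38
ee_pos: [0.585, 0.2862, 0.0078]
eef_rot: [-1.571, 0.0, 0.177]
force: [0.4, -0.5, 0.2]
grip_width: 0.0352
```

Emit:
step_arm --plan '[{"grip": 0.25,"slide": [0,-0.005,0],"spin": 0},{"grip": 0.25,"slide": [0,-0.015,0],"spin": 0},{"grip": 0.25,"slide": [0,-0.02,0],"spin": 0},{"grip": 0.25,"slide": [0,-0.025,0],"spin": 0},{"grip": 0.25,"slide": [0,-0.03,0],"spin": 0},{"grip": 0.25,"slide": [0,-0.03,0],"spin": 0},{"grip": 0.25,"slide": [0,-0.025,0],"spin": 0},{"grip": 0.25,"slide": [0,0,0],"spin": 0},{"grip": 0.25,"slide": [0,0,0],"spin": 0}]'

```text
time_s: 9.13
ee_pos: [0.5855, 0.2864, 0.1596]
eef_rot: [-1.57, -0.003, 0.177]
force: [0.6, -0.2, -0.1]
grip_width: 0.0351
```

```bash
python3 - <<'E'
from h import *
o=get_obs();print(o["ee_pos"],o["eef_rot"],o["force"])
im=cams.camera("wrist"); cv2.imwrite("pics/w4.png",im)
E
```

```text
[0.58546912 0.28637732 0.15958672] [-1.5701571  -0.00277269  0.17721389] [ 0.59751577 -0.2104911  -0.10228222]
```

View pics/w4.png

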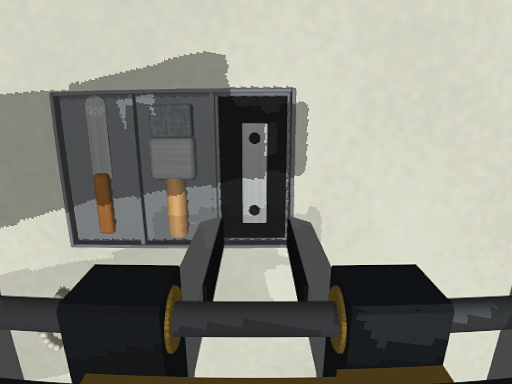

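The bracket lies flat and centred on the liner: holes at (254,138) and (254,210), liner spanning 218–290 across. Next I'll refine the paddle position from the earlier wrist picture.

```bash
python3 - <<'E'
from h import *
import pickle
c=pickle.load(open("w1.pkl","rb")); im=cv2.imread("pics/w1.png")
pv=np.array([.5372,-.1962])
for a,col in((1.739,(0,0,255)),):
  ay=np.array([np.cos(a),np.sin(a)]);ax=np.array([ay[1],-ay[0]])
  for z in(.07,.026):
    q=[proj("wrist",(*(pv+.13*ay+i*ax+j*ay),z),c) for i,j in((-.004,-.02),(.004,-.02),(.004,.02),(-.004,.02))]
    print(z,np.array(q).round(1)); 
    cv2.polylines(im,[np.array(q).round().astype(int)],1,col if z>.05 else (0,255,0))
  for z in (.03,.04): print(proj("wrist",(*pv,z),c))
cv2.imwrite("pics/w1b.png",cv2.resize(im[160:310,130:290],None,fx=4,fy=4))
E
```

```text
0.07 [[182.6 236.7]
 [189.9 231.9]
 [161.2 195.1]
 [153.8 200.3]]
0.026 [[191.7 219.2]
 [198.1 214.8]
 [173.2 182.4]
 [166.8 186.9]]
[257.77745826 299.72697601]
[257.83852935 305.26184663]
```

View pics/w1b.png

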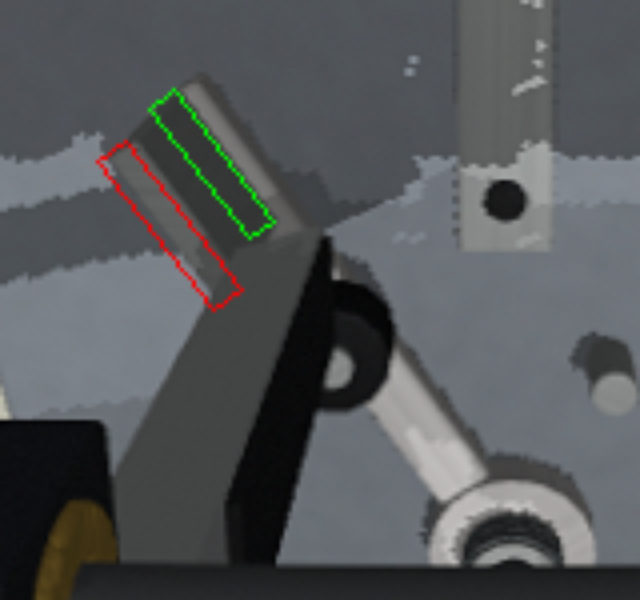

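Emit:
step_arm --plan '[{"grip": 1,"slide": [-0.0117,0,-0.0239],"spin": 0},{"grip": 1,"slide": [-0.0117,0,-0.0239],"spin": 0},{"grip": 1,"slide": [-0.0117,0,-0.0239],"spin": 0},{"grip": 1,"slide": [-0.0117,0,-0.0239],"spin": 0},{"grip": 1,"slide": [-0.0117,0,-0.0239],"spin": 0},{"grip": 1,"slide": [-0.0117,0,-0.0239],"spin": 0},{"grip": 1,"slide": [-0.0117,0,-0.0239],"spin": 0},{"grip": 1,"slide": [-0.0117,0,-0.0239],"spin": 0},{"grip": 1,"slide": [-0.0117,0,-0.0239],"spin": 0},{"grip": 1,"slide": [-0.0117,0,-0.0239],"spin": 0},{"grip": 1,"slide": [-0.0117,0,-0.0239],"spin": 0},{"grip": 1,"slide": [-0.0117,0,-0.0239],"spin": 0},{"grip": 1,"slide": [-0.0117,0,-0.0239],"spin": 0},{"grip": 1,"slide": [-0.0117,0,-0.0239],"spin": 2.2},{"grip": 1,"slide": [0,0,0],"spin": 0},{"grip": 1,"slide": [0,0,0],"spin": 0}]' --force 60

```text
time_s: 10.52
ee_pos: [0.4821, -0.0727, 0.1569]
eef_rot: [-1.57, 0.002, 0.137]
force: [-0.1, 1.0, 0.1]
grip_width: 0.0004
```

```bash
python3 - <<'E'
from h import *
o=get_obs();print(o["ee_pos"],o["eef_rot"],o["force"],o["grip_width"])
im=cams.camera("top"); cv2.imwrite("pics/t5.png",cv2.resize(cv2.convertScaleAbs(im[100:280,110:390],alpha=1.6),None,fx=2.8,fy=2.8,interpolation=cv2.INTER_CUBIC))
im=cams.camera("wrist"); cv2.imwrite("pics/w5.png",im)
E
```

```text
[ 0.48205209 -0.07271847  0.15688027] [-1.56998821  0.00185283  0.13686   ] [-0.06793494  1.01596982  0.0855615 ] 0.00036563343614845706
```

View pics/w5.png

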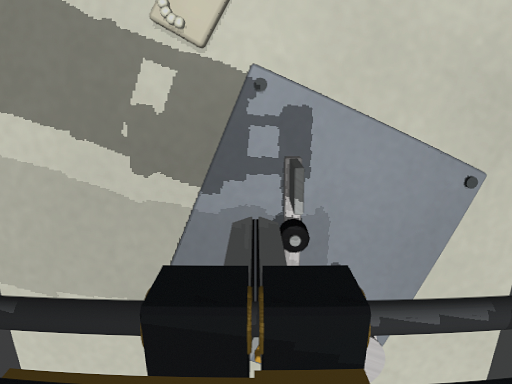

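View pics/t5.png

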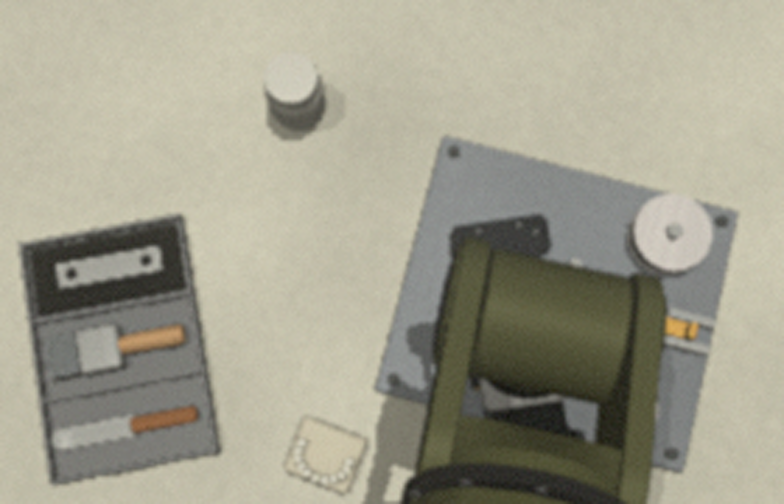

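```bash
python3 - <<'E'
from h import *
for uv,z in(((285,157),.07),((301,157),.07),((288,213),.026),((294,240),.049)): print(onz("wrist",uv,z))
pv=np.array([.5372,-.1962])
for a in(1.71,1.739):
  ay=np.array([np.cos(a),np.sin(a)]);ax=np.array([ay[1],-ay[0]]); print(pv+.13*ay, pv+.15*ay-.004*ax,pv+.078*ay)
E
```

```text
[ 0.50220966 -0.04146379  0.07      ]
[ 0.51470569 -0.03968794  0.07      ]
[ 0.51856869 -0.10151126  0.026     ]
[ 0.52485724 -0.1187197   0.049     ]
[ 0.51916191 -0.06745752] [ 0.51242551 -0.048206  ] [ 0.52637715 -0.11895451]
[ 0.51543649 -0.06803468] [ 0.5081447  -0.04898658] [ 0.52414189 -0.11930081]
```

Paddle centre is about (0.516, -0.068) with rest angle about 1.73. The two views and the model agree within about 3 mm. I'll descend in front of it.

Emit:
step_arm --plan '[{"grip": 1,"slide": [0,0.02,0],"spin": 0},{"grip": 1,"slide": [0,0.02,0],"spin": 0},{"grip": 1,"slide": [0,0.02,0],"spin": 0},{"grip": 1,"slide": [0,0.02,0],"spin": 0},{"grip": 1,"slide": [0,0.02,0],"spin": 0},{"grip": 1,"slide": [0,0.015,0],"spin": 0},{"grip": 1,"slide": [0,0.005,0],"spin": 0},{"grip": 1,"slide": [0,0,0],"spin": 0},{"grip": 1,"slide": [0,0,0],"spin": 0}]'

```text
time_s: 11.37
ee_pos: [0.4831, -0.0716, 0.0383]
eef_rot: [-1.571, -0.0, 0.14]
force: [0.1, 0.1, -0.1]
grip_width: 0.0005
```

Emit:
step_arm --plan '[{"grip": 1,"slide": [0.004,0,0],"spin": 0},{"grip": 1,"slide": [0.004,0,0],"spin": 0},{"grip": 1,"slide": [0.004,0,0],"spin": 0},{"grip": 1,"slide": [0,0,0],"spin": 0},{"grip": 1,"slide": [0,0,0],"spin": 0}]'

```text
time_s: 11.78
ee_pos: [0.4949, -0.0704, 0.0381]
eef_rot: [-1.571, -0.0, 0.139]
force: [-1.7, -0.1, 0.8]
grip_width: 0.0005
```

Emit:
step_arm --plan '[{"grip": 1,"slide": [0.003,0,0],"spin": 0},{"grip": 1,"slide": [0.003,0,0],"spin": 0},{"grip": 1,"slide": [0,0,0],"spin": 0},{"grip": 1,"slide": [0,0,0],"spin": 0}]'

```text
time_s: 12.12
ee_pos: [0.5007, -0.0696, 0.0379]
eef_rot: [-1.571, 0.0, 0.139]
force: [0.3, 0.9, 0.4]
grip_width: 0.0002
```

Emit:
step_arm --plan '[{"grip": 1,"slide": [0.003,0,0],"spin": 0},{"grip": 1,"slide": [0.003,0,0],"spin": 0},{"grip": 1,"slide": [0,0,0],"spin": 0},{"grip": 1,"slide": [0,0,0],"spin": 0}]'

```text
time_s: 12.45
ee_pos: [0.5062, -0.0686, 0.0378]
eef_rot: [-1.57, 0.001, 0.139]
force: [-5.4, -0.3, 3.2]
grip_width: 0.0005
```

Contact made: 5.4 N, the expected rest spring. Now I'll push along the arc.

Emit:
step_arm --plan '[{"grip": 1,"slide": [0.0052,0,0.0004],"spin": 2.3},{"grip": 1,"slide": [0.0052,0,0.0004],"spin": 2.3},{"grip": 1,"slide": [0.0052,0,0.0004],"spin": 2.3},{"grip": 1,"slide": [0.0052,0,0.0004],"spin": 2.3},{"grip": 1,"slide": [0.0052,0,0.0004],"spin": 2.3},{"grip": 1,"slide": [0.0052,0,0.0004],"spin": 2.3},{"grip": 1,"slide": [0.0052,0,0.0004],"spin": 2.3},{"grip": 1,"slide": [0,0,0],"spin": 0}]'

```text
time_s: 13.12
ee_pos: [0.5421, -0.065, 0.0377]
eef_rot: [-1.571, 0.003, -0.145]
force: [-11.2, 3.4, 8.7]
grip_width: 0.0005
```

Emit:
step_arm --plan '[{"grip": 1,"slide": [0.0052,0,0.0004],"spin": 2.3},{"grip": 1,"slide": [0.0052,0,0.0004],"spin": 2.3},{"grip": 1,"slide": [0.0052,0,0.0004],"spin": 2.3},{"grip": 1,"slide": [0.0052,0,0.0004],"spin": 2.3},{"grip": 1,"slide": [0.0052,0,0.0004],"spin": 2.3},{"grip": 1,"slide": [0.0052,0,0.0004],"spin": 2.3},{"grip": 1,"slide": [0.0052,0,0.0004],"spin": 2.3},{"grip": 1,"slide": [0,0,0],"spin": 0}]'

```text
time_s: 13.78
ee_pos: [0.5784, -0.0716, 0.0377]
eef_rot: [-1.571, 0.002, -0.426]
force: [-7.9, 3.6, 5.7]
grip_width: 0.0006
```

```bash
cat > th.py <<'E'
from h import *
o=get_obs();p=o["ee_pos"][:2];print(p,o["eef_rot"],o["force"])
d=p-np.array([.5372,-.1962]);r=np.hypot(*d)
# arm angle given contact plane offset .0165
print("theta", 1.73-(np.arctan2(d[1],d[0])-np.arcsin(.0165/r)),"r",r,"tool theta",.159-o["eef_rot"][2], "F along tool x",o["force"][:2]@[np.cos(o["eef_rot"][2]),np.sin(o["eef_rot"][2])])
E
python3 th.py
```

```text
[ 0.57835478 -0.07163311] [-1.57073028  0.00204869 -0.42583108] [-7.86381582  3.60622376  5.67237254]
theta 0.6044030447391591 r 0.13118927177969866 tool theta 0.5848310837496923 F along tool x -8.651194547220742
```

Emit:
step_arm --plan '[{"grip": 1,"slide": [0.0052,0,0.0004],"spin": 2.3},{"grip": 1,"slide": [0.0052,0,0.0004],"spin": 2.3},{"grip": 1,"slide": [0.0052,0,0.0004],"spin": 2.3},{"grip": 1,"slide": [0.004,0,0.0003],"spin": 1.8},{"grip": 1,"slide": [0,0,0],"spin": 0},{"grip": 1,"slide": [0,0,0],"spin": 0}]'

```text
time_s: 14.28
ee_pos: [0.596, -0.0789, 0.0377]
eef_rot: [-1.571, 0.002, -0.575]
force: [-8.0, 6.1, 5.0]
grip_width: 0.0006
```

```bash
python3 th.py
```

```text
[ 0.59602852 -0.07892639] [-1.57077399  0.00242889 -0.57519897] [-7.96065135  6.12859747  5.02721642]
theta 0.7502526472122683 r 0.13120172881086825 tool theta 0.734198970752539 F along tool x -10.01362358584002
```

Emit:
step_arm --plan '[{"grip": 1,"slide": [0.003,0,0.0003],"spin": 1.3},{"grip": 1,"slide": [0.003,0,0.0003],"spin": 1.3},{"grip": 1,"slide": [0,0,0],"spin": 0},{"grip": 1,"slide": [0,0,0],"spin": 0},{"grip": 1,"slide": [0,0,0],"spin": 0}]'

```text
time_s: 14.7
ee_pos: [0.6012, -0.0817, 0.0378]
eef_rot: [-1.571, 0.003, -0.62]
force: [-8.0, 6.2, 5.1]
grip_width: 0.0004
```

```bash
python3 th.py
```

```text
[ 0.60120531 -0.08166567] [-1.57093899  0.00253622 -0.62025793] [-8.01847865  6.18533318  5.11982867]
theta 0.7948925310588364 r 0.13120515591564968 tool theta 0.7792579255366385 F along tool x -10.120059494353523
```

Emit:
step_arm --plan '[{"grip": 1,"slide": [0.002,0,0],"spin": 0.4},{"grip": 1,"slide": [0.001,0,0],"spin": 0},{"grip": 1,"slide": [0,0,0],"spin": 0},{"grip": 1,"slide": [0,0,0],"spin": 0},{"grip": 1,"slide": [0,0,0],"spin": 0}]'

```text
time_s: 15.12
ee_pos: [0.6025, -0.0825, 0.0377]
eef_rot: [-1.572, 0.006, -0.627]
force: [-16.9, 12.3, 9.3]
grip_width: 0.0007
```

```bash
python3 th.py
```

```text
[ 0.60254383 -0.08248518] [-1.5715652   0.00575976 -0.62699909] [-16.89079266  12.25657028   9.31449096]
theta 0.8069014817592547 r 0.13115211262125037 tool theta 0.7859990870329807 F along tool x -20.86916773740325
```

The force doubled to 21 N while the movement stalled, so it is on the stop at about 0.80. I'll check that it holds and look.

Emit:
step_arm --plan '[{"grip": 1,"slide": [0,0,0],"spin": 0},{"grip": 1,"slide": [0,0,0],"spin": 0},{"grip": 1,"slide": [0,0,0],"spin": 0},{"grip": 1,"slide": [0,0,0],"spin": 0},{"grip": 1,"slide": [0,0,0],"spin": 0},{"grip": 1,"slide": [0,0,0],"spin": 0}]'

```text
time_s: 15.62
ee_pos: [0.6026, -0.0825, 0.0377]
eef_rot: [-1.572, 0.006, -0.627]
force: [-16.8, 11.7, 10.2]
grip_width: 0.0005
```

```bash
python3 th.py; python3 - <<'E'
from h import *
im=cams.camera("side"); cv2.imwrite("pics/s6.png",cv2.resize(cv2.convertScaleAbs(im[110:350,150:400],alpha=1.5),None,fx=2.4,fy=2.4,interpolation=cv2.INTER_CUBIC))
cv2.imwrite("pics/w6.png",cams.camera("wrist"))
E
```

```text
[ 0.60255214 -0.08249165] [-1.57156088  0.0057153  -0.62697131] [-16.84777894  11.6630574   10.24896904]
theta 0.8069823866366174 r 0.13115064365529963 tool theta 0.785971313106438 F along tool x -20.486123529837222
```

View pics/s6.png

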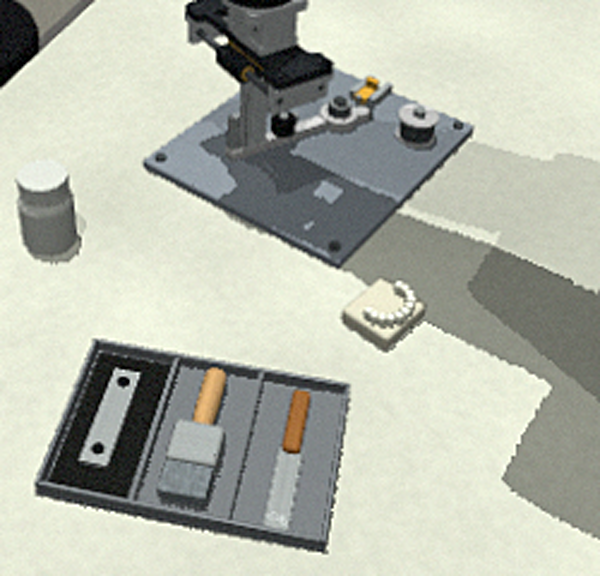

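View pics/w6.png

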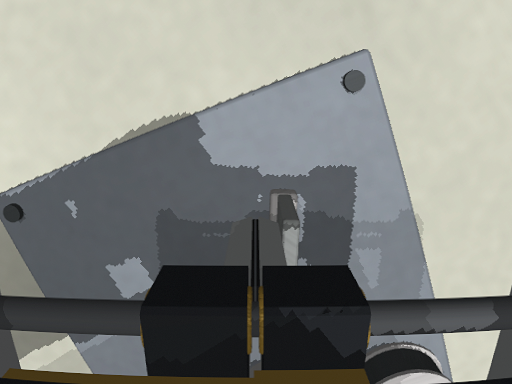

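The side view shows the bracket on the liner, the bystanders unmoved, and the arm swung back with the fingers on the paddle. The wrist view has the paddle at (285,205) beside the closed fingers. Handing in.

```bash
python3 -c "
from station import *
print(hand_in()); o=get_obs(); print(o['time_s'],o['ee_pos'],o['force'])"
```

```text
the job is handed in; nothing more can be done
None
the job is handed in; nothing more can be done
```

I did both parts in the order asked and handed the job in at about 15.7 s of the 58 s limit.

- **Bracket:** I lifted it off the drive plate, laid it flat and lengthwise on the dark liner of the free compartment, and let go. The wrist and side pictures afterwards show it centred there.
- **Tensioner:** I pushed it with closed fingers along its arc, past the click and on to the stop. The swing worked out from the tool position was about 0.80 rad (0.807 computed, good to a few hundredths). The push was about 10 N just short of the stop. It rose to about 21 N as the motion stalled, and stayed steady over the next half second. I handed in while still pressing.
- **Bystanders:** the brush, spatula, jar and cast look unmoved in the last side picture.

**Limits of the checks:** I did not see the pawl's click directly. That it passed follows only from the swing angle being well beyond 0.5. No check failed or disagreed by more than about 3 mm.

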